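# Sort the mixed-up coasters

## Task

The four things on the pantry counter are standing on each other's coasters. Rearrange them so that each stands upright and centred on its own: the tea tin on the green coaster, the pepper mill on the red, the teal tumbler on the blue and the espresso cup on the yellow. Set one aside on the bare wooden coaster wherever you need room, and tip nothing over.

Things in the scene. Friction and masses are not known exactly. Their poses are not given: they have to be found in the camera images.
- tea_tin: Round dark green tea tin with a cream lid, 89 mm high; body 66 mm across, lid (top 19 mm) 69 mm across; closed, about 0.19 kg. Origin: centre of its underside, z up along its axis; yaw has no meaning. Take it from above across the body or lid, at 40 to 80 mm above its underside.
- pepper_mill: Dark brown wooden pepper mill, round, 170 mm high, about 0.18 kg; its foot is not quite flat and it may lean by up to 0.02 rad. Foot 58 mm across at most; the head, from 123 to 159 mm above the underside, is a ball about 49 mm across, with a 12 mm knob on top of it. The head does not turn. Origin: centre of its underside, z up along its axis; yaw has no meaning. Best taken from above by the head, about 140 mm above its underside.
- tumbler: Small teal see-through glass tumbler, round, open at the top, 84 mm high, 68 mm across the rim, foot 56 mm across, wall up to 8 mm; about 0.16 kg. Origin: centre of its underside, z up along its axis; yaw has no meaning. Can be taken across its whole width, 40 to 70 mm above the underside.
- cup: Small white espresso cup with a green band and one loop handle, 51 mm high, 0.11 kg. The round bowl is 63 mm across and open at the top. Origin: on the underside, z up, but 13.5 mm from the bowl's axis towards the handle: bowl axis at own y = +13.5 mm; the handle sticks out along own -y, to y = -44 mm, 11 mm thick. Take the bowl from above along its own x axis (fingers clear of the handle), 30 to 40 mm above the underside.
- cup_bowl (a point): The point on the underside of the espresso cup on the axis of its round bowl (own x = 0, y = +13.5 mm of the cup; same axes as the cup). This point, not the cup's origin, is to be centred on the yellow coaster.
- mat_green: Round flat silicone coaster, green, 96 mm across, 6 mm thick, with two faint moulded rings; fixed to the counter. The tea tin belongs on it; something else stands on it at the start. Origin: centre of its underside on the counter (z = 0); z up; its yaw has no meaning.
- mat_red: Round flat silicone coaster, red, 96 mm across, 6 mm thick, with two faint moulded rings; fixed to the counter. The pepper mill belongs on it; something else stands on it at the start. Origin: centre of its underside on the counter (z = 0); z up; its yaw has no meaning.
- mat_blue: Round flat silicone coaster, blue, 96 mm across, 6 mm thick, with two faint moulded rings; fixed to the counter. The teal tumbler belongs on it; something else stands on it at the start. Origin: centre of its underside on the counter (z = 0); z up; its yaw has no meaning. Behind the row stand a full-height shelf post (x from 0.565, y 0 to 0.07) and shelf boards (x from 0.61, 0.32 m up).
- mat_yellow: Round flat silicone coaster, yellow, 96 mm across, 6 mm thick, with two faint moulded rings; fixed to the counter. The espresso cup belongs on it; something else stands on it at the start. Origin: centre of its underside on the counter (z = 0); z up; its yaw has no meaning.
- spare_coaster: Round dark wooden coaster, 95 mm across, 8 mm thick, fixed; empty at the start: the free spot to set one thing aside. Origin: centre of its underside, z up. It stands in one row with the coloured coasters, in any order, neighbours 140 mm or more apart, centre to centre; the strip between row and robot is free. A teaspoon and a blue pen, at most 12 mm high, lie in gaps of the row.
Mind the look-alikes: they are no part of the job. Leave any pink look-alike of the cup alone.

How it is judged:
By the outcome, as a careful person would: the job done as asked, in the order asked, and still so for the second after the job is handed in, with the robot touching nothing.
It also fails if it takes over 141 s, if anything falls off the work surface, if the arm or the gripper's body presses on something with over 40 N, if the wrist force passes 120 N, or if a joint passes its speed limit or range.

## Robot

A 7-joint arm with a two-finger parallel gripper is mounted at the origin on a cart in front of the work surface, level with it; the furniture and walls round the work are solid. World frame = base frame: x ahead of the robot, y to its left, z up, the work surface at z = 0. Lengths are in m, angles in rad, forces in N, time in s.
With the tool pointing down it reaches from about 0.425 to 0.95 m from the base axis. Payload 4.7 kg.
Tool frame: the origin (TCP) lies on the centre line of the jaws, within the pads' length; the fingertips stand robot.nose_length ahead of it and the grasp point (between the pads) lies 8 mm behind it (robot.nose_length is the distance from the TCP to the fingertips, in m); z points along the fingers, x is the direction in which the jaws open and shut, and the axes are right-handed (so a half turn about z gives the same grasp; the last joint's range is limited). The gripper opens to 85 mm and grips with 20 to 120 N. Pads are 22 mm wide; open, the fingers measure 114 mm over their backs; the gripper's body (76 mm by 85 mm) begins 54 mm behind the grasp point. The pads swing forward as they close: fully open they stand 13 mm farther back than shut.
Start: joints at [1.315, 0.469, -0.049, 1.532, 0.024, 1.141, -0.082], TCP at [0.152, -0.658, 0.242] pointing down, gripper open.
Joint ranges: [-2.59, 2.59], [-0.33, 1.99], [-1.39, 1.29], [0.1, 2.45], [-1.04, 4.18], [0.21, 1.99], [-2.66, 2.66]. Speed limits (rad/s): [2.57, 2.57, 3.14, 3.14, 3.14, 3.14, 3.14].

## Interface

Orientations are given as [roll, pitch, yaw] about the fixed x, y, z axes, in that order (R = Rz(yaw) Ry(pitch) Rx(roll)).
In Python, from plant import robot gives the robot as it stands. Calls block until the motion is done:
- robot.goto(position, orientation): joint-space move of the TCP to a pose.
- robot.move_straight(position, vel=0.15, attitude=None, contact_N=None): straight line of the TCP; attitude=None keeps the orientation; vel is the mean speed in m/s. With contact_N (N) it stops when the force on the tool has changed by that much, and returns True; else False.
- robot.move_joints(angles): joint-space move.
- robot.grip(opening, strength=None): opening from 0.0 (shut) to 1.0 (fully open); strength is the grip in N (None keeps the last); returns when the fingers have stopped.
- robot.sleep(seconds).
- robot.inverse_kinematics(position, orientation): joint angles nearest the present ones, or None.
- robot.sense(): the state.
- robot.grab_frame(name): name is "side" or "top"; returns a dict with "image" (420x560x3 uint8, red, green, blue), "range_z" (420x560 float32, m along the optical axis (not along the pixel's ray), 0 where there is no reading), "fx", "fy", "cx", "cy" (pixels), "dist_coeffs" ([k1, k2, p1, p2, k3] as OpenCV has them; the pictures are not rectified), "R" (3x3) and "t" (3): a world point X has camera coordinates R X + t. Camera axes: x right, y down, z forward; pixel columns grow to the right and rows downward; lengths in m; the calibration is good to about 2 mm. A picture is of the moment at which its call begins.
A pose or a line that the arm cannot do raises robot.IKError and nothing moves.
- robot.close_job(): hands the job in, once; it reports no verdict.
The state is a dict: "t": time; "joint_pos": joint angles; "joint_velocities": joint speeds; "effort": joint torques, N m; "tcp_pos": TCP position; "tcp_rot": TCP orientation; "wrist_force": force on the tool from outside, world axes, zero at the start; "torque": the same for the moment, N m; "opening": opening from 0.0 (shut) to 1.0 (fully open).
Only numpy, scipy, OpenCV 4.12 (cv2) and the standard library are available. Lean on these libraries where they do the work, as an engineer would, in place of code of your own. Each camera call takes 0.05 s, during which the arm holds its last target. There are 200 camera calls.

## Working session

There is one attempt and no reset: what is moved stays moved. The work goes in short steps, each a Python script; the robot and the scene stay as the last script left them, time stands still between calls to the robot, and variables do not carry over. Pictures are saved under pics/ and viewed, about 12 in all and at most 16, crops included, and the job is handed in when it is done.

```bash
ls; mkdir -p pics
python3 - <<'E'
from plant import robot
import cv2,numpy as np
s=robot.sense(); print(s['t'],s['tcp_pos'],s['tcp_rot'],s['opening'],robot.nose_length)
for n in("top","side"):
    f=robot.grab_frame(n); np.savez(f"f_{n}.npz",**f)
    cv2.imwrite(f"pics/{n}0.png",f["image"][...,::-1]); print(n,f["fx"],f["R"],f["t"],-f["R"].T@f["t"],f["dist_coeffs"])
E
```

```text
pics
0.0 [ 0.15166285 -0.65715678  0.24125162] [ 3.14149917e+00  1.97277644e-03 -1.34392720e+00] 1.0004581209899104 0.011
top 384.1956432262192 [[-0.00374561 -0.9999623   0.00783323]
 [-0.99041385  0.00262798 -0.13810686]
 [ 0.13808107 -0.00827543 -0.99038636]] [0.04940942 0.49809441 0.97228368] [0.3592507  0.05614464 1.03133971] [0.00640711 0.         0.         0.         0.        ]
side 448.96874937651165 [[-0.93243708 -0.36109653  0.01305305]
 [-0.2585003   0.64139753 -0.72234812]
 [ 0.25246521 -0.67691839 -0.6914064 ]] [0.46470371 0.11881733 1.18998278] [0.16359204 0.89711499 0.90252339] [-0.00967348  0.          0.          0.          0.        ]
```

View pics/top0.png

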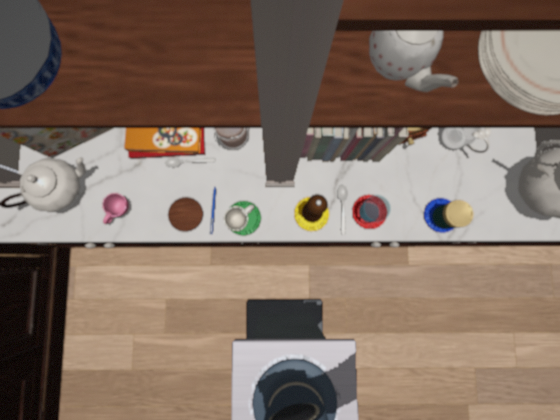

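View pics/side0.png

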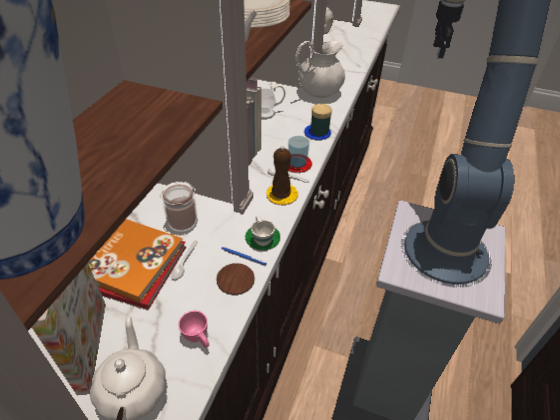

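The row from left to right in the top picture is: spare (186,214), cup on green (243,218), mill on yellow (312,212), tumbler on red (370,211), tin on blue (442,214). The pink look-alike is at (115,206). Next I'll measure positions.

```bash
cat > vis.py <<'E'
import numpy as np,cv2
from scipy.optimize import least_squares
def K(f): return np.array([[f["fx"],0,f["cx"]],[0,f["fy"],f["cy"]],[0,0,1.]])
def rays(f,uv):
    n=cv2.undistortPoints(np.asarray(uv,float).reshape(-1,1,2),K(f),f["dist_coeffs"])[:,0]
    return np.c_[n,np.ones(len(n))]
def plane(f,uv,z):
    d=rays(f,uv)@f["R"]; c=-f["R"].T@f["t"]
    return c+d*((z-c[2])/d[:,2])[:,None]
def cloud(f):
    h,w=f["range_z"].shape; uv=np.stack(np.meshgrid(np.arange(w),np.arange(h)),-1).reshape(-1,2)
    P=(rays(f,uv)*f["range_z"].reshape(-1,1)-f["t"])@f["R"]; P[f["range_z"].ravel()==0]=np.nan
    return P.reshape(h,w,3)
def proj(f,X):
    r,_=cv2.Rodrigues(f["R"]); return cv2.projectPoints(np.asarray(X,float).reshape(-1,1,3),r,f["t"],K(f),f["dist_coeffs"])[0][:,0]
def fit(P,r,c0=None):
    P=np.asarray(P)[:,:2]; c0=np.median(P,0) if c0 is None else c0
    s=least_squares(lambda c:np.linalg.norm(P-c,axis=1)-r,c0,loss="soft_l1",f_scale=.001)
    return s.x, np.median(np.abs(s.fun))
HUE={"red":[(0,8),(172,180)],"yellow":[(22,34)],"green":[(50,80)],"blue":[(108,128)]}
def mats(f):
    hsv=cv2.cvtColor(np.ascontiguousarray(f["image"]),cv2.COLOR_RGB2HSV); C=cloud(f); out={}
    roi=(np.abs(C[...,2])<.025)&(C[...,0]>.4)&(C[...,0]<.62)&(np.abs(C[...,1])<.62)
    for n,hs in HUE.items():
        m=np.zeros(roi.shape,bool)
        for a,b in hs: m|=(hsv[...,0]>=a)&(hsv[...,0]<=b)
        m&=roi&(hsv[...,1]>140)&(hsv[...,2]>50)
        k,l,st,ce=cv2.connectedComponentsWithStats(m.astype(np.uint8)); i=1+np.argmax(st[1:,4])
        h=cv2.convexHull(np.argwhere(l==i)[:,::-1].astype(np.int32))[:,0]
        out[n]=(*fit(plane(f,h,.006),.0475),st[i,4])
    return out
E
python3 - <<'E'
from vis import *
for n in("top","side"):
    f=dict(np.load(f"f_{n}.npz")); C=cloud(f); im=f["image"]
    print(n)
    for k,v in mats(f).items(): print(k,v)
    M=mats(f)
    # height clusters
    ok=(C[...,2]>.035)&(C[...,2]<.2)&(C[...,0]>.38)&(C[...,0]<.56)&(np.abs(C[...,1])<.5)
    k,l,st,ce=cv2.connectedComponentsWithStats(ok.astype(np.uint8))
    for i in range(1,k):
        if st[i,4]>20:
            P=C[l==i]; print(st[i],P.min(0).round(3),P.max(0).round(3),np.median(P,0).round(3))
f=dict(np.load("f_top.npz")); a=cv2.resize(f["image"][185:250,90:490],None,fx=2,fy=2,interpolation=3)
A=np.vstack([cv2.resize(f["image"][185:245,160:290],(800,369),interpolation=2),cv2.resize(f["image"][185:245,285:415],(800,369),interpolation=2)])
cv2.imwrite("pics/c1.png",cv2.resize(A,(650,600))[...,::-1])
f=dict(np.load("f_side.npz"));
cv2.imwrite("pics/c2.png",cv2.resize(f["image"][90:300,200:350],(429,600),interpolation=2)[...,::-1])
E
```

```text
top
red (array([ 0.48583009, -0.20690932]), np.float64(0.0027289847661114315), np.int32(283))
yellow (array([ 0.48216639, -0.04954943]), np.float64(0.001620133274829627), np.int32(438))
green (array([0.45860481, 0.14099942]), np.float64(0.0006094925145751565), np.int32(7))
blue (array([ 0.47465074, -0.40150771]), np.float64(0.002059431233719152), np.int32(330))
[278 168   5  15  47] [0.558 0.033 0.035] [0.56  0.041 0.198] [0.559 0.036 0.125]
[102 192  26  33 247] [0.449 0.431 0.035] [0.531 0.495 0.056] [0.494 0.478 0.048]
[303 193  25  28 498] [ 0.458 -0.072  0.036] [ 0.511 -0.023  0.176] [ 0.479 -0.044  0.154]
[360 194  31  28 389] [ 0.451 -0.237  0.035] [ 0.518 -0.169  0.094] [ 0.488 -0.215  0.07 ]
[436 199  37  30 858] [ 0.434 -0.438  0.035] [ 0.504 -0.37   0.098] [ 0.467 -0.395  0.092]
[224 204  31  26 209] [0.434 0.104 0.035] [0.5   0.179 0.06 ] [0.48  0.146 0.054]
side
red (array([ 0.48565145, -0.20294459]), np.float64(0.0010527315341849475), np.int32(145))
yellow (array([ 0.48117523, -0.04809276]), np.float64(0.0006714942676598404), np.int32(217))
green (array([0.46876748, 0.13416478]), np.float64(0.001248115899639815), np.int32(240))
blue (array([ 0.47549658, -0.39707741]), np.float64(0.0011670139545459299), np.int32(145))
[310 104  22  26 456] [ 0.436 -0.441  0.035] [ 0.505 -0.365  0.098] [ 0.467 -0.382  0.083]
[ 272  136   37   56 1145] [ 0.451 -0.239  0.035] [ 0.52  -0.018  0.175] [ 0.48  -0.043  0.078]
[250 216  25  26 312] [0.432 0.111 0.035] [0.498 0.184 0.06 ] [0.465 0.143 0.048]
[179 311  31  35 369] [0.449 0.433 0.035] [0.529 0.495 0.054] [0.491 0.471 0.046]
```

View pics/c1.png

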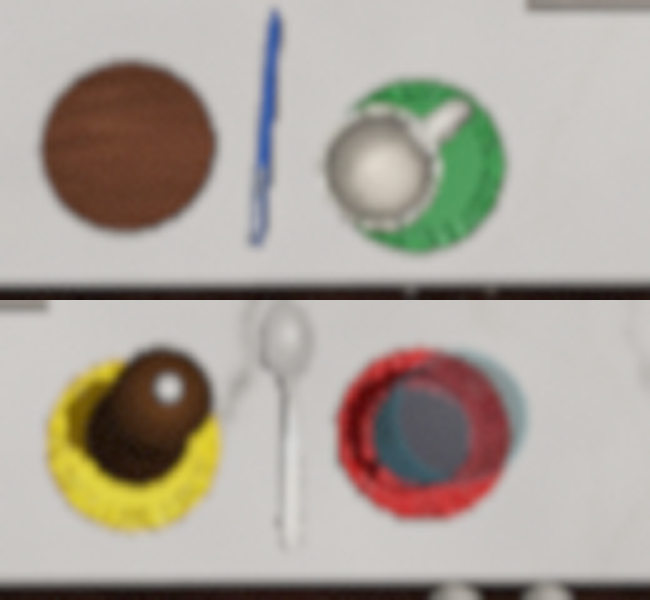

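View pics/c2.png

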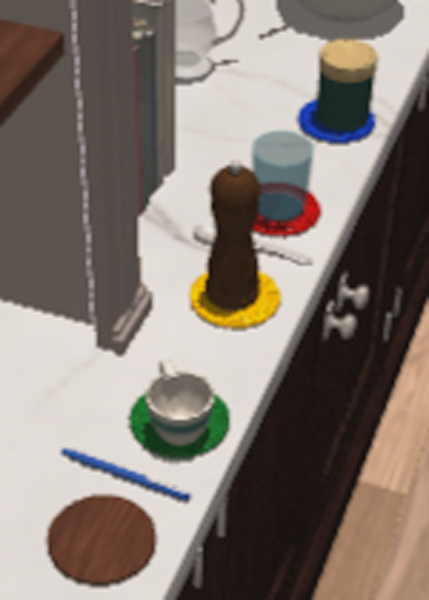

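Handle points up-right (+x, −y) on the cup; tin, mill and tumbler all upright. I'll refine the fits using both cameras.

```bash
cat >> vis.py <<'E'
HUE={"red":[(0,8),(172,180)],"yellow":[(20,35)],"green":[(55,85)],"blue":[(108,128)],"spare":[(0,20)]}
ROI={"red":(-.205,),"yellow":(-.048,),"green":(.136,),"blue":(-.40,),"spare":(.30,)}
def mats(f):
    hsv=cv2.cvtColor(np.ascontiguousarray(f["image"]),cv2.COLOR_RGB2HSV).astype(int); C=cloud(f); out={}
    white=(hsv[...,1]<45)&(hsv[...,2]>110)&(np.abs(C[...,2])<.02)
    for n,hs in HUE.items():
        z,r=(.008,.0475) if n=="spare" else (.006,.048)
        roi=(np.abs(C[...,2])<.025)&(C[...,0]>.4)&(C[...,0]<.56)&(np.abs(C[...,1]-ROI[n][0])<.075)
        m=np.zeros(roi.shape,bool)
        for a,b in hs: m|=(hsv[...,0]>=a)&(hsv[...,0]<=b)
        m&=roi&(hsv[...,1]>90)&(hsv[...,2]>35)
        m=m.astype(np.uint8)
        # pixel edges colour|white, subpixel = midpoint
        pts=[]
        for dy,dx in((0,1),(0,-1),(1,0),(-1,0),(0,2),(0,-2),(2,0),(-2,0)):
            w=np.roll(white,(-dy,-dx),(0,1)); q=m.astype(bool)&w
            if abs(dy)+abs(dx)==2: q&=~np.roll(m.astype(bool),(-dy//2,-dx//2),(0,1))&~np.roll(white,(-dy//2,-dx//2),(0,1))
            yx=np.argwhere(q); pts.append(np.c_[yx[:,1]+dx/2,yx[:,0]+dy/2])
        P=plane(f,np.vstack(pts),z); c,e=fit(P,r); out[n]=(c.round(4),round(e,4),len(P))
    return out
def objs(f,where):
    """where: name->(x,y,z0). Fit each to the cloud of outside points."""
    C=cloud(f).reshape(-1,3); C=C[np.isfinite(C[:,0])]; out={}
    for n,(x,y,z0) in where.items():
        P=C[np.hypot(C[:,0]-x,C[:,1]-y)<.055]; z=P[:,2]-z0
        if n=="mill":
            P=P[(z>.122)&(z<.157)]; g=lambda c:np.linalg.norm(P-[c[0],c[1],z0+.141],axis=1)-.0245
        elif n=="tin":
            P=P[(z>.02)&(z<.085)]; g=lambda c:np.hypot(*(P[:,:2]-c).T)-np.where(P[:,2]-z0>.070,.0345,.033)
        elif n=="tumbler":
            P=P[(z>.02)&(z<.082)]; g=lambda c:np.hypot(*(P[:,:2]-c).T)-(.028+.006*(P[:,2]-z0)/.084)
        else:
            P=P[(z>.043)&(z<.053)]; g=lambda c:np.hypot(*(P[:,:2]-c).T)-.0305
        s=least_squares(g,[x,y],loss="soft_l1",f_scale=.0015)
        out[n]=(s.x.round(4),round(np.median(np.abs(s.fun)),4),len(P))
    return out
E
python3 - <<'E'
from vis import *
W=dict(tin=(.469,-.404,.006),mill=(.483,-.048,.006),tumbler=(.485,-.204,.006),cup=(.466,.146,.006))
for n in("top","side"):
    f=dict(np.load(f"f_{n}.npz")); M=mats(f);O=objs(f,W); print(n)
    for k,v in {**M,**O}.items(): print(k,*v)
    C=cloud(f).reshape(-1,3)
    P=C[(np.hypot(C[:,0]-.466,C[:,1]-.146)<.065)&(C[:,2]>.03)]; c=O["cup"][0]
    q=P[np.hypot(*(P[:,:2]-c).T)>.037]-[*c,0]; print("handle",len(q),q.mean(0),np.arctan2(q[:,1].mean(),q[:,0].mean()))
    # overlay
    im=cv2.resize(f["image"],None,fx=4,fy=4,interpolation=2)[...,::-1].copy()
    t=np.linspace(0,2*np.pi,60)
    def circ(c,z,r,col):
        p=proj(f,np.c_[c[0]+r*np.cos(t),c[1]+r*np.sin(t),np.full(60,z)]); cv2.polylines(im,[np.int32(p*4+1.5)],True,col,1)
    for k,v in M.items(): circ(v[0],.008 if k=="spare" else .006,.0475 if k=="spare" else .048,(0,255,255))
    for k,h,r in(("tin",.095,.0345),("tin",.006,.033),("mill",.147,.0245),("mill",.006,.029),("tumbler",.09,.034),("tumbler",.006,.028),("cup",.057,.0315)): circ(O[k][0],h,r,(255,0,255))
    if n=="top":
        a=im[4*190:4*245,4*160:4*345];b=im[4*190:4*245,4*295:4*480]; cv2.imwrite("pics/o_top.png",np.vstack([a,b]))
    else: cv2.imwrite("pics/o_side.png",im[4*95:4*243,4*235:4*345])
E
```

```text
top
red [ 0.4848 -0.2056] 0.0008 89
yellow [ 0.4795 -0.0488] 0.0004 94
green [0.4687 0.1382] 0.0018 88
blue [ 0.4745 -0.3993] 0.0008 86
spare [0.4805 0.2894] 0.0026 123
tin [ 0.4691 -0.4047] 0.001 391
mill [ 0.487  -0.0494] 0.003 294
tumbler [ 0.4839 -0.2018] 0.0007 395
cup [0.4635 0.1487] 0.0018 137
handle 30 [ 0.0282007  -0.03664342  0.0492271 ] -0.9148701372208825
side
red [ 0.4837 -0.2021] 0.0006 44
yellow [ 0.4788 -0.0462] 0.0009 76
green [0.4683 0.1365] 0.0011 82
blue [ 0.4748 -0.3961] 0.0005 61
spare [0.4776 0.2924] 0.0005 130
tin [ 0.4717 -0.4049] 0.0016 332
mill [ 0.4852 -0.0481] 0.0023 219
tumbler [ 0.4846 -0.2012] 0.0013 484
cup [0.4631 0.1517] 0.0017 148
handle 16 [ 0.02976878 -0.03603825  0.04834117] -0.8803819720230933
```

View pics/o_top.png

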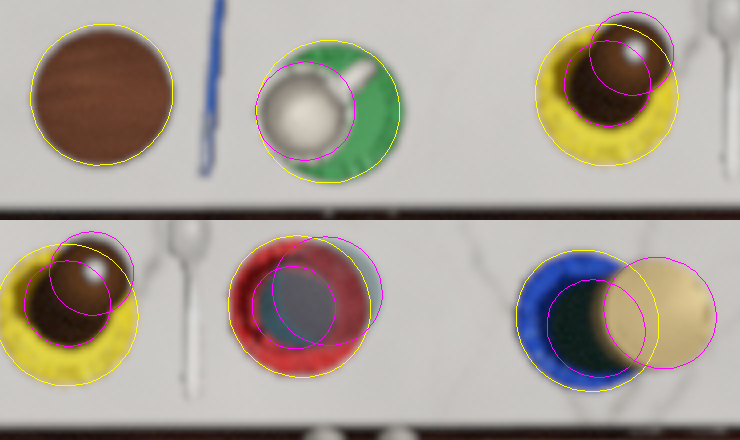

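View pics/o_side.png

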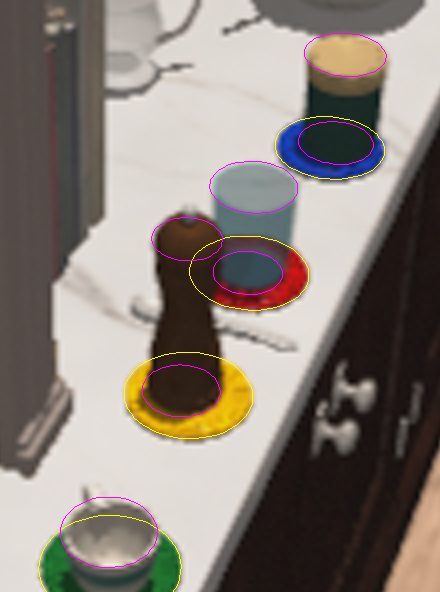

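Fits are good to about 2 mm (the overlays match the edges). Order: cup→spare, tin→green, tumbler→blue, mill→red, cup→yellow. First the cup.

```bash
cat > act.py <<'E'
from plant import robot
import numpy as np
MAT=dict(red=(.4843,-.2040),yellow=(.4792,-.0475),green=(.4685,.1373),blue=(.4747,-.3977),spare=(.4790,.2910))
def rot(yaw): return [np.pi,0,yaw]
def tcp(): return np.array(robot.sense()["tcp_pos"])
def to(x,y,z,yaw=None,v=.25): robot.move_straight([x,y,z],vel=v,attitude=None if yaw is None else rot(yaw))
def pick(xy,z0,h,yaw,zup,F=40):
    """h: TCP height above the underside; first over the thing at zup, then down, grip, up."""
    p=tcp(); to(xy[0],xy[1],zup,yaw); 
    to(xy[0],xy[1],z0+h+.04,v=.25); to(xy[0],xy[1],z0+h,v=.08)
    robot.grip(0,F); s=robot.sense(); print("grip",round(s["opening"],3),s["t"])
    to(xy[0],xy[1],z0+h+.03,v=.1)
    s=robot.sense(); print("lifted",round(s["opening"],3),np.round(s["wrist_force"],1))
def place(xy,z0,h,zup,yaw=None):
    p=tcp(); to(p[0],p[1],zup); to(xy[0],xy[1],zup,yaw)
    to(xy[0],xy[1],z0+h+.02,v=.2)
    c=robot.move_straight([xy[0],xy[1],z0+h-.003],vel=.03,contact_N=5)
    p=tcp(); print("contact",c,np.round(p-[*xy,z0+h],4)); robot.grip(1.0)
    to(p[0],p[1],min(p[2]+.10,zup+.02),v=.15); s=robot.sense(); print("t",s["t"])
E
python3 - <<'E'
from act import *
from act import robot as r
for (x,y,z,w) in [(.47,-.4,.29,-1.57),(.4633,.149,.29,.67),(.4633,.149,.29,-2.47),(.4633,.149,.29,-1.57),(.4633,.149,.035,.67),(.479,.291,.035,.67),(.4685,.1373,.06,-1.57),(.48,-.05,.29,-1.57)]:
    q=r.inverse_kinematics([x,y,z],rot(w)); print(x,y,z,w,None if q is None else np.round(q,2))
E
```

```text
0.47 -0.4 0.29 -1.57 [ 0.73  0.34 -0.13  1.61  0.05  1.19 -0.97]
0.4633 0.149 0.29 0.67 [ 0.63  0.33 -1.24  1.86  0.34  1.19 -0.06]
0.4633 0.149 0.29 -2.47 [-1.37  0.17  1.12  1.95 -0.17  1.13 -2.65]
0.4633 0.149 0.29 -1.57 [ 0.57  0.29 -1.15  1.86  0.29  1.18 -2.25]
0.4633 0.149 0.035 0.67 [ 0.38  0.72 -1.02  2.1   0.87  0.82 -0.52]
0.479 0.291 0.035 0.67 [-0.15  0.64 -0.63  1.95  0.55  0.73 -0.44]
0.4685 0.1373 0.06 -1.57 [ 0.14  0.51 -0.65  2.1   0.48  0.68 -2.39]
0.48 -0.05 0.29 -1.57 [ 0.6   0.16 -0.65  1.88  0.11  1.13 -1.66]
```

Run:
```python
from act import *
import cv2
robot.goto([.47,-.4,.29],rot(.67)); print(robot.sense()["t"],np.round(robot.sense()["joint_pos"],2))
to(.47,-.05,.29)
f=robot.grab_frame("side"); cv2.imwrite("pics/s1.png",f["image"][...,::-1])
pick((.4633,.149),.006,.024+.0,.67,.29)
f=robot.grab_frame("side"); cv2.imwrite("pics/s2.png",f["image"][...,::-1]); print(np.round(robot.sense()["joint_pos"],2))
```

```text
1.625 [ 1.06  0.4  -0.57  1.59  0.22  1.22  1.11]
grip 0.707 6.2167
lifted 0.71 [-0.2 -1.1 -1.8]
[ 0.17  0.52 -0.71  2.1   0.53  0.7  -0.23]
```

View pics/s2.png

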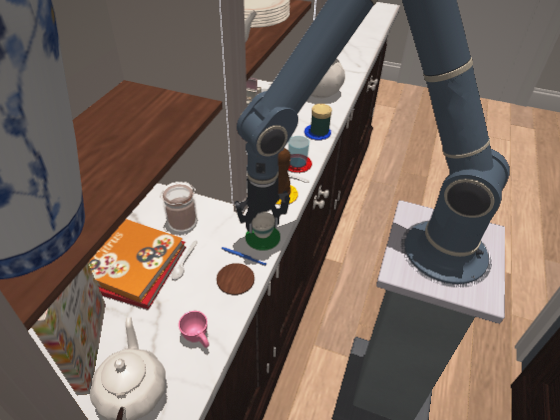

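The cup is held (white under the fingers at 262,222) and the wrist is clear of the post. I'll set it on the spare coaster, then move the tin.

Run:
```python
from act import *
import cv2
place(MAT["spare"],.008,.024,.10)
p=tcp(); to(p[0],p[1],.29); to(.47,.10,.29); to(.47,-.30,.29,1.57)
pick((.4704,-.4045),.006,.047,1.57,.29)
place(MAT["green"],.006,.047,.30)
for n in("top","side"):
    f=robot.grab_frame(n); cv2.imwrite(f"pics/{n}3.png",f["image"][...,::-1])
```

```text
contact True [-0.0002  0.0001  0.0003]
t 9.9
grip 0.797 15.85
lifted 0.797 [-0.   0.3 -1.9]
contact True [ 0.     -0.0002  0.0008]
t 22.6833
```

View pics/side3.png

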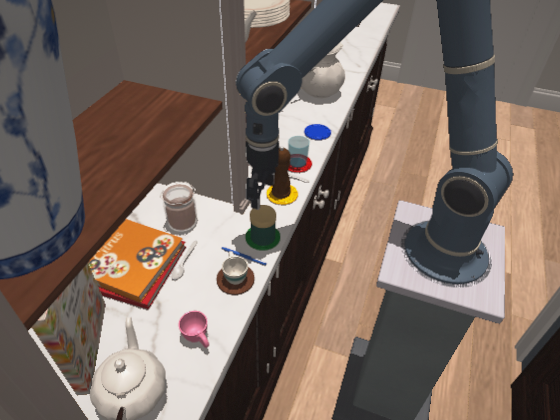

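Cup stands upright on the spare (235,270), tin upright on green (263,227), blue is empty (318,132). Next I re-measure the empty blue coaster, then move the tumbler and the mill.

Run:
```python
from act import *
import cv2
from vis import mats
b=[mats(robot.grab_frame(n))["blue"] for n in("top","side")]; print(b)
B=(b[0][0]+b[1][0])/2
if np.hypot(*(B-MAT["blue"]))<.006: MAT["blue"]=tuple(B)
p=tcp(); to(p[0],p[1],.29)
pick((.4842,-.2015),.006,.047,1.57,.29,F=30)
place(MAT["blue"],.006,.047,.16)
p=tcp(); to(p[0],p[1],.29)
# mill
for n in("top","side"): print(n,mats(robot.grab_frame(n))["red"])
pick((.4845,-.0485),.006,.130,1.57,.29)
place(MAT["red"],.006,.130,.20)
p=tcp(); to(p[0],p[1],.30)
for n in("top","side"):
    f=robot.grab_frame(n); cv2.imwrite(f"pics/{n}4.png",f["image"][...,::-1])
```

```text
Traceback (most recent call last):
  File "vis.py", line 50, in mats
    P=plane(f,np.vstack(pts),z); c,e=fit(P,r); out[n]=(c.round(4),round(e,4),len(P))
  File "vis.py", line 8, in plane
    d=rays(f,uv)@f["R"]; c=-f["R"].T@f["t"]
      ~~~~^^^^^^
  File "vis.py", line 5, in rays
    n=cv2.undistortPoints(np.asarray(uv,float).reshape(-1,1,2),K(f),f["dist_coeffs"])[:,0]
      ~~~~~~~~~~~~~~~~~~~^^^^^^^^^^^^^^^^^^^^^^^^^^^^^^^^^^^^^^^^^^^^^^^^^^^^^^^^^^^^
cv2.error: OpenCV(4.12.0) /io/opencv/modules/calib3d/src/undistort.dispatch.cpp:347: error: (-215:Assertion failed) CV_IS_MAT(_src) && CV_IS_MAT(_dst) && (_src->rows == 1 || _src->cols == 1) && (_dst->rows == 1 || _dst->cols == 1) && _src->cols + _src->rows - 1 == _dst->rows + _dst->cols - 1 && (CV_MAT_TYPE(_src->type) == CV_32FC2 || CV_MAT_TYPE(_src->type) == CV_64FC2) && (CV_MAT_TYPE(_dst->type) == CV_32FC2 || CV_MAT_TYPE(_dst->type) == CV_64FC2) in function 'cvUndistortPointsInternal'
```

A coaster hidden by the arm gave no points, so the fit now skips it.

```bash
sed -i 's/^        P=plane(f,np.vstack(pts),z); c,e=fit(P,r)/        if sum(map(len,pts))<15: out[n]=(np.array([np.nan]*2),9,0); continue\n&/' vis.py
python3 - <<'E'
from act import *
import cv2
from vis import mats
b=[mats(robot.grab_frame(n))["blue"] for n in("top","side")]; print(b)
B=(b[0][0]+b[1][0])/2
if np.hypot(*(B-MAT["blue"]))<.006: MAT["blue"]=tuple(B)
p=tcp(); to(p[0],p[1],.29)
pick((.4842,-.2015),.006,.047,1.57,.29,F=30)
place(MAT["blue"],.006,.047,.16)
p=tcp(); to(p[0],p[1],.29)
for n in("top","side"): print(n,mats(robot.grab_frame(n))["red"])
pick((.4845,-.0485),.006,.130,1.57,.29)
place(MAT["red"],.006,.130,.20)
p=tcp(); to(p[0],p[1],.30)
for n in("top","side"):
    f=robot.grab_frame(n); cv2.imwrite(f"pics/{n}4.png",f["image"][...,::-1])
E
```

```text
[(array([ 0.4745, -0.3982]), np.float64(0.0012), 125), (array([ 0.4749, -0.3969]), np.float64(0.0008), 85)]
grip 0.773 27.0417
lifted 0.772 [ 0.1 -0.6 -2.5]
contact True [-0.0001 -0.0004  0.0004]
t 31.2583
top (array([ 0.4843, -0.205 ]), np.float64(0.001), 121)
side (array([ 0.4837, -0.2031]), np.float64(0.0008), 64)
grip 0.547 35.325
lifted 0.547 [ 0.   0.6 -1.6]
contact True [ 0.0001 -0.0003  0.0008]
t 39.0083
```

View pics/side4.png

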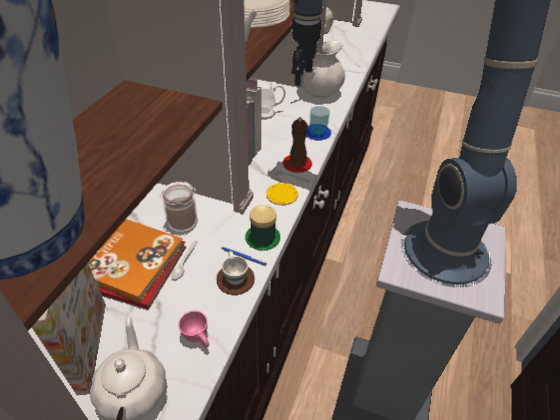

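Tumbler on blue (319,122), mill on red (299,150), both upright. Next: offsets of all four, then the cup.

```bash
cat > chk.py <<'E'
from vis import *
from plant import robot
def check(tag,where):
    for n in("top","side"):
        f=robot.grab_frame(n); M=mats(f); O=objs(f,where); print(n)
        for k,v in {**M,**O}.items(): print(" ",k,*v)
        im=cv2.resize(f["image"],None,fx=4,fy=4,interpolation=2)[...,::-1].copy(); t=np.linspace(0,2*np.pi,60)
        def circ(c,z,r,col):
            if np.isfinite(c[0]): cv2.polylines(im,[np.int32(proj(f,np.c_[c[0]+r*np.cos(t),c[1]+r*np.sin(t),np.full(60,z)])*4+1.5)],True,col,1)
        for k,v in M.items(): circ(v[0],.008 if k=="spare" else .006,.0475 if k=="spare" else .048,(0,255,255))
        # expected outlines of things centred on the coaster
        for k in where:
            m=where[k][3]; z=where[k][2]
            for h,r in dict(tin=[(.089,.0345),(0,.033)],mill=[(.141,.0245),(0,.029)],tumbler=[(.084,.034),(0,.028)],cup=[(.051,.0315)])[k]: circ(M[m][0],z+h,r,(255,0,255))
        if n=="top": cv2.imwrite(f"pics/{tag}_top.png",np.vstack([im[4*190:4*245,4*160:4*345],im[4*190:4*245,4*295:4*480]]))
        else: cv2.imwrite(f"pics/{tag}_side.png",im[4*95:4*300,4*215:4*345][80:])
E
sed -i 's/for n,(x,y,z0) in/for n,(x,y,z0,_) in/' vis.py
python3 - <<'E'
from chk import *
check("k1",dict(tin=(.4685,.1373,.006,"green"),mill=(.4843,-.204,.006,"red"),tumbler=(.4747,-.3977,.006,"blue"),cup=(.479,.291,.008,"spare")))
E
```

```text
top
  red [ 0.4848 -0.2037] 0.0007 61
  yellow [ 0.4791 -0.0486] 0.0007 118
  green [0.4707 0.137 ] 0.0011 73
  blue [ 0.4175 -0.3482] 0.0163 62
  spare [0.4821 0.291 ] 0.001 86
  tin [0.4675 0.1379] 0.0016 117
  mill [ 0.4881 -0.2048] 0.0024 269
  tumbler [ 0.473 -0.397] 0.0008 431
  cup [0.4789 0.2904] 0.0017 155
side
  red [ 0.484  -0.2035] 0.0009 38
  yellow [ 0.479  -0.0463] 0.0008 85
  green [0.4681 0.1356] 0.0009 85
  blue [ 0.4752 -0.396 ] 0.0005 47
  spare [0.4778 0.2922] 0.0005 96
  tin [0.4683 0.1375] 0.0008 466
  mill [ 0.4859 -0.2037] 0.0026 200
  tumbler [ 0.4753 -0.3967] 0.0016 438
  cup [0.476  0.2928] 0.0016 171
```

View pics/k1_top.png

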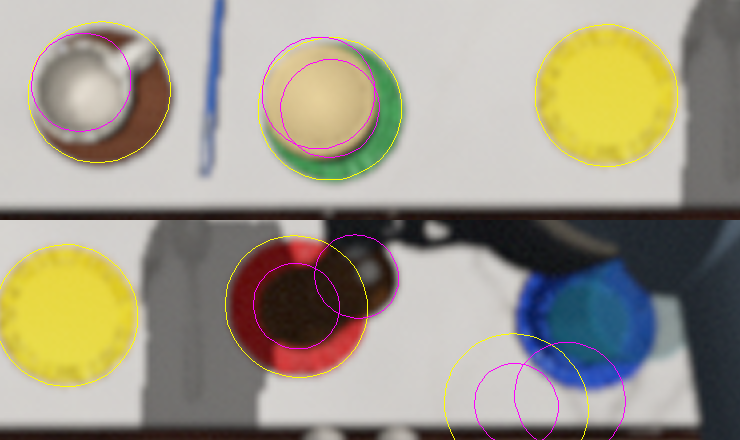

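View pics/k1_side.png

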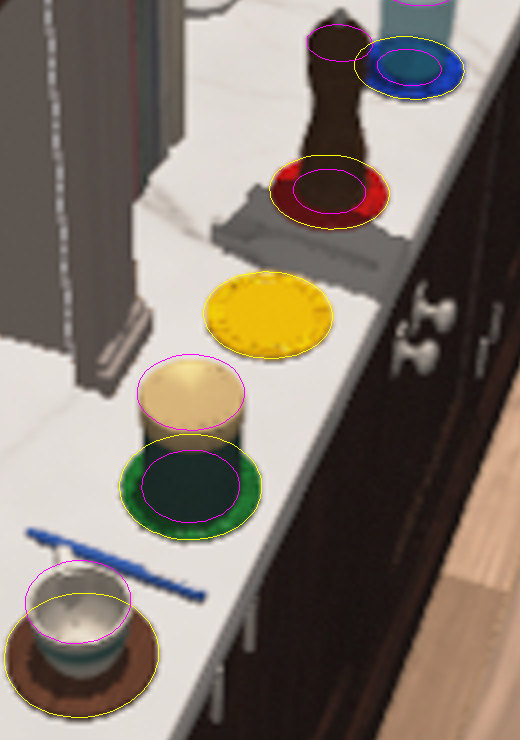

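Tin, mill and tumbler sit within about 2 mm of the expected centred outlines. The top-view blue fit is spoiled by the arm in view. Now the cup to yellow.

Run:
```python
from act import *
p=tcp(); to(.47,-.05,.30); to(.47,.14,.29,.67)
pick((.478,.2914),.008,.024,.67,.25)
place((.4791,-.0475),.006,.024,.24)
p=tcp(); to(p[0],p[1],.30); to(.47,-.25,.30); robot.goto([.2,-.63,.30],rot(.0))
robot.sleep(.5)
from chk import *
check("k2",dict(tin=(.4685,.1373,.006,"green"),mill=(.4843,-.204,.006,"red"),tumbler=(.4747,-.3977,.006,"blue"),cup=(.479,-.0475,.006,"yellow")))
print(robot.sense()["t"])
```

```text
grip 0.703 44.3083
lifted 0.702 [ 0.5  0.4 -1.2]
contact True [-0.0001 -0.0001  0.0013]
t 50.0333
top
  red [ 0.4846 -0.2055] 0.0008 98
  yellow [ 0.4794 -0.0489] 0.0005 120
  green [0.4707 0.1369] 0.0012 74
  blue [ 0.4747 -0.3992] 0.0008 86
  spare [0.4807 0.2896] 0.0026 122
  tin [0.467  0.1382] 0.0028 112
  mill [ 0.4864 -0.2051] 0.0028 299
  tumbler [ 0.4731 -0.3969] 0.0007 620
  cup [ 0.4793 -0.0474] 0.0018 135
side
  red [ 0.484  -0.2024] 0.0006 73
  yellow [ 0.4789 -0.046 ] 0.0007 69
  green [0.4682 0.1356] 0.0009 84
  blue [ 0.4752 -0.396 ] 0.0005 47
  spare [0.4776 0.2924] 0.0005 131
  tin [0.4684 0.1376] 0.0008 464
  mill [ 0.4865 -0.2045] 0.0028 191
  tumbler [ 0.4751 -0.3971] 0.0014 432
  cup [ 0.4794 -0.0451] 0.0019 126
54.1167
```

View pics/k2_top.png

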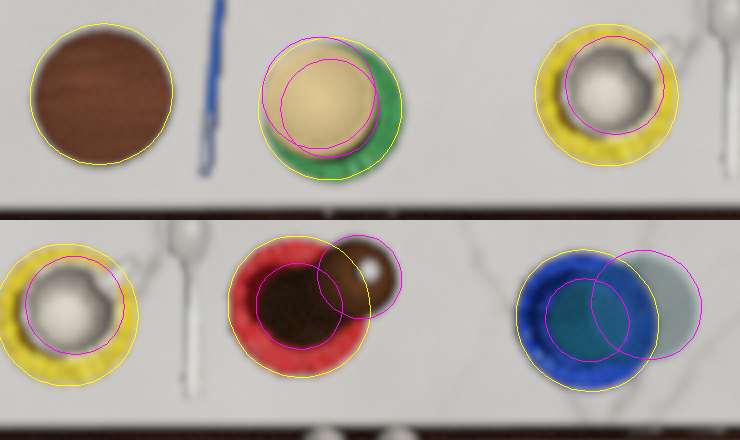

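View pics/k2_side.png

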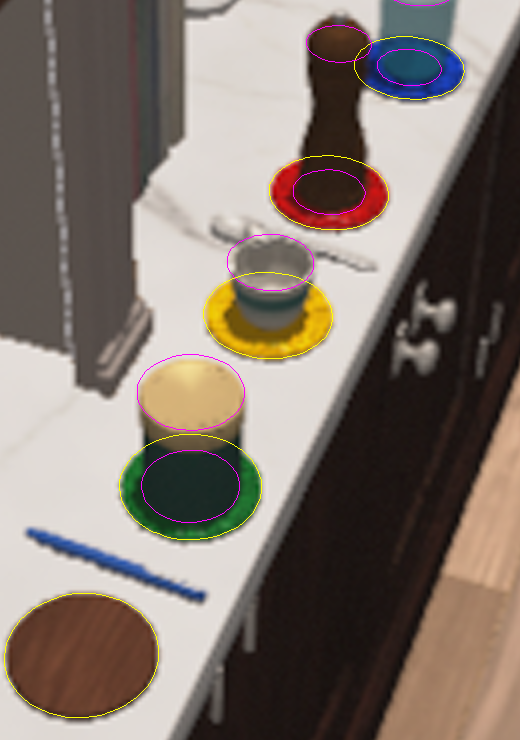

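All four stand upright. Each is within about 2–3 mm of its coaster centre in both views, and the spare is empty. Handing in.

```bash
python3 -c "
from plant import robot
print(robot.close_job())"
```

```text
the job is handed in; nothing more can be done
None
```

I handed the job in at about 54 s on the robot's clock, well under the 141 s limit. `close_job` gave no verdict.

**What I did:** I set the cup on the spare coaster, moved the tin to green, the tumbler to blue and the mill to red, then took the cup from the spare to yellow. All five grasps held. Each placing stopped on light contact, 0.3 to 1.3 mm above the planned height, and nothing tipped.

**Last checks:** With the arm withdrawn, both cameras show all four upright on their own coasters. The spare is empty, and the pink cup and the rest of the scene were never touched. Measured offsets from the coaster centres:

| Item | Coaster | Offset |
|---|---|---|
| Tea tin | green | about 2 mm (side camera), about 4 mm (top camera) |
| Pepper mill | red | about 2–3 mm |
| Tumbler | blue | about 1–3 mm |
| Cup bowl | yellow | about 1–1.5 mm |

**Checks that disagreed:**
- **Tin, top view:** I judged its 4 mm offset as mostly a coaster-fit error, because the green coaster fitted about 2 mm off its earlier position.
- **Cup, top view:** the drawn outline looked about 2–4 mm off, although the fitted numbers did not show it.
- **Coaster positions:** the two cameras differ by up to about 3 mm, roughly what their calibration allows.
- **Blue coaster:** one mid-job fit was spoiled because the arm was in view. The final picture replaced it.

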